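Clear a worn plate off the press table

ROBOT

A 7-joint arm with a two-finger parallel gripper is mounted at the origin on the work surface. World frame = base frame: x ahead of the robot, y to its left, z up, the work surface at z = 0. Lengths are in mm, angles in degrees, forces in N, time in s.
With the tool pointing down it reaches from about 425 to 1025 mm from the base axis. Payload 9.4 kg.
Tool frame: the origin (TCP) lies at the centre of the arm's flange, where the gripper is bolted on; the fingertips stand 173 mm ahead of it and the grasp point (between the pads) lies 155 mm ahead of it; z points along the fingers, y is the line along which they close (so a half turn about z gives the same grasp; the last joint's range is limited). The gripper opens to 85 mm and grips with 20 to 120 N. Pads are 22 mm wide; open, the fingers measure 114 mm over their backs; the gripper's body (76 mm by 85 mm) begins 54 mm behind the grasp point. The pads swing forward as they close: fully open they stand 13 mm farther back than shut.
Start: joints at [66.366, 34.337, -0.143, 91.639, 0.103, 54.024, -4.572], TCP at [238.904, -684.507, 404.675] pointing down, gripper open.
Joint ranges: [-147.43, 147.43], [-19.82, 112.94], [-74.19, 73.91], [6.32, 146.72], [-59.91, 239.91], [6.04, 106.73], [-150.56, 150.56]. Speed limits (degrees/s): [127.2, 127.2, 172.46, 172.46, 180, 180, 180].

INTERFACE

Orientations are given as [roll, pitch, yaw] about the fixed x, y, z axes, in that order (R = Rz(yaw) Ry(pitch) Rx(roll)).
In Python, from station import arm gives the robot as it stands.
- The arm moves only by the shell command python3 -m pendant 'ROWS'. ROWS is JSON, a list that holds one entry, the list of rows, each a list of 7 numbers: the shift along the tool's x, y, z in cm, then the turn, a rotation vector about the tool's x, y, z in degrees, then the closure, from 0 (fully open) to 1 (shut). In form: [[[tx, ty, tz, ax, ay, az, grip], ...]]. A call has 1 to 10 rows; each row is the pose to reach, as a shift and turn from the pose commanded when the call began, along the tool's axes at that moment; what a row does not reach only later rows make up. A row lasts 1/12 s, in which the tool goes at most 41.7 mm and 7.16 degrees, less where a joint would pass 70% of its speed; a pose out of reach is approached as far as the arm can. A call with a gripper value outside its range is refused whole. The fingers move at their own pace and stop on an object; the grip force is fixed at half the most. Time passes only in rows, so rows that repeat a pose let the fingers close. It gives the time, the measured TCP pose, the force, the opening and the grip force at its end, in the units of the state.
- arm.state(): the state, without advancing time (a new reading comes with each control period).
- arm.camera(name): name is "scene" or "top" or "wrist"; returns a dict with "frame" (384x512x3 uint8, red, green, blue), "depth" (384x512 float32, mm along the optical axis (not along the pixel's ray), 0 where there is no reading), "K" (3x3 intrinsics, pixels), "k1" (the pictures are not rectified: a ray, as slopes to the right and down, at radius r is drawn at 1 + k1 r^2 times it, then the intrinsics apply), "pose" (4x4, takes a point from camera to world coordinates); the wrist camera has in their place "hand_eye" (4x4, takes a point from camera to tool coordinates, whose origin is the TCP and whose axes are the flange's). Camera axes: x right, y down, z forward; pixel columns grow to the right and rows downward; lengths in mm; the calibration is good to about 2 mm. A picture is of the moment at which its call begins: read the wrist's pose just before it.
- arm.sign_off(): hands the job in; it is judged then, once.
The state is a dict: "time": time; "joints": joint angles; "joint_velocities": joint speeds; "joint_torque": joint torques, N m; "eef_pos": TCP position; "ee_rot": TCP orientation; "ft_force": force on the tool from outside, world axes, zero at the start; "moment": the same for the moment, N m; "grip_width": opening from 0.0 (shut) to 1.0 (fully open); "finger_force": force on a finger pad.
Only numpy, scipy, OpenCV 4.12 (cv2) and the standard library are available. Lean on these libraries where they do the work, as an engineer would, in place of code of your own. Each camera call takes 0.05 s, during which the arm holds its last target. There are 200 camera calls.

TASK

Slide the yellow stop gate of the press table fully open by its post. Then press a fingertip lightly on the worn brass plate and slide it along its lane, keeping light contact over the sloping end of the lane, until it goes over the open edge and drops into the red scrap bin; do not pick it up. Last, slide the gate fully shut again. Keep every push below 25 N, or the ground table is scored, and leave the steel bushings and the other things on the bench where they are.

Things in the scene. Friction and masses are not known exactly. Their poses are not given: they have to be found in the camera images.
- press_table: Raised metal press table, fixed, top slab 230 x 230 mm, turned up to 0.3 rad, up to 12 mm sunk in the bench. Origin: centre of its underside, z up; flat oiled top at z = 140. A 66 mm lane runs along its y axis at x = 0 between dark side rails 14 mm high, 12 wide (y -89 to +97), closed at +y by a back rail 16 high, face at y = +85; open edge at y = -115.
- lip (a point): Middle of the lane's open edge, level with the press table's top: (0, -115, 140) mm in the press table's frame. The lane's last 100 mm of floor is a stiff steel leaf, hinged at y = -15, whose slope differs each time: at the edge it is up to 9 mm higher or lower than this point, so the plate's way over it must be felt. The red bin is below.
- gate (a joint): Yellow stop gate: a bar 74 mm long (along the press table's x), 10 mm thick, top 18 mm above the press table's top, standing across the lane's open end, centred 7 mm inside the edge. It slides along the press table's +x: 0 m = shut, 0.075 m = fully open, hard stops at both. It starts within 8 mm of shut, stays where it is left and takes up to about 4 N to slide.
- gate_post (a point): Upright round yellow post on the gate's middle, 18 mm in diameter; push the gate by it from either side. The point is on its axis, 36 mm above the press table's top; the post spans 18 to 63 mm above that top. The gate's bar and the rails stay below 20 mm over the top.
- wear_plate: Worn brass plate, 60 x 90 x 5 mm (x, y, z), 0.14 to 0.28 kg, loose in the lane, long side along it, back edge within 6 mm of the back rail: no finger fits behind or beside it. Origin: centre of its underside, z up. Pressed from above with 6 to 12 N it follows a fingertip sliding along the lane; pressed less, the fingertip skids. Once its centre is past the edge and it is let go, it tips off.
- bin: Red open scrap bin, fixed, 200 x 200 mm outside, walls 5 mm, 92 mm high, inner floor at 19 mm; origin at the centre of its underside. Its near wall is tucked 20 to 40 mm under the press table's open edge, its rim 48 mm below the press table's top.
- bush_a: Steel bushing, 44 mm in diameter, 36 mm high, on the press table to the -x side of the lane. To be left alone. Origin at the centre of its underside.
- bush_b: Steel bushing, 40 mm in diameter, 28 mm high, on the press table to the +x side of the lane. To be left alone. Origin at the centre of its underside.
- bush_c: Steel bushing, 64 mm in diameter, 55 mm high, on the bench to the left. To be left alone.
- bush_d: Steel bushing, 56 mm in diameter, 45 mm high, on the bench to the left. To be left alone.
- oil: Black bottle, 48 mm in diameter, 110 mm high, on the bench to the left. To be left alone.
- hammer: Hammer lying on the bench to the right. To be left alone.
Things that resemble listed ones, but are neither listed nor needed, are in the scene too. Of the things shaped like the wear_plate, the brass one is meant.

How it is judged:
By the outcome, as a careful person would: the job done as asked, in the order asked, and still so for the second after the job is handed in, with the robot touching nothing.
It also fails if it takes over 72 s, if anything falls off the work surface, if the arm or the gripper's body presses on something with over 40 N, if the wrist force passes 120 N, or if a joint passes its speed limit or range.

## Working session

There is one attempt and no reset: what is moved stays moved. The work goes in short steps, Python scripts to look and compute and a shell command to move; the robot and the scene stay as the last step left them, time stands still between calls to the robot, and variables do not carry over. Pictures are saved under pics/ and viewed, at most 10 in all, crops included, and the job is handed in when it is done.

```bash
ls; mkdir -p pics; python3 - <<'E'
from station import arm
import cv2,numpy as np
s=arm.state();print({k:np.round(v,2).tolist() for k,v in s.items()})
for n in("top","scene"):
    c=arm.camera(n);cv2.imwrite(f"pics/{n}0.png",c["frame"][:,:,::-1]);np.savez(f"{n}0.npz",**c)
    print(n,c["K"].tolist(),c["k1"],np.round(c["pose"],3).tolist())
a=cv2.imread("pics/top0.png");b=cv2.imread("pics/scene0.png")
cv2.imwrite("pics/both0.png",cv2.resize(np.vstack([a,b]),(800,1200))[:,:] if 0 else a)
E
```

```text
pics
{'time': 0.0, 'joints': [66.37, 34.39, -0.14, 91.68, 0.1, 54.02, -4.57], 'joint_velocities': [0.0, -0.04, 0.07, -0.02, 0.03, -0.09, 0.06], 'joint_torque': [0.0, -77.65, 1.56, -25.8, 0.01, 0.01, 0.0], 'eef_pos': [238.82, -684.33, 403.81], 'ee_rot': [-179.91, 0.01, 19.24], 'ft_force': [-0.53, -1.04, -0.15], 'moment': [-0.03, 0.02, -0.01], 'finger_force': 0.0, 'grip_width': 1.0}
top [[440.6219764798362, 0.0, 251.45990773280704], [0.0, 440.6219764798362, 188.85551635900694], [0.0, 0.0, 1.0]] -0.10124932794343716 [[-0.014, -0.981, 0.192, 231.575], [-1.0, 0.014, 0.001, -59.512], [-0.004, -0.192, -0.981, 1651.203], [0.0, 0.0, 0.0, 1.0]]
scene [[362.25594933344456, 0.0, 257.15607793727804], [0.0, 362.25594933344456, 189.74149471256504], [0.0, 0.0, 1.0]] 0.020654618669730243 [[-0.241, 0.808, -0.538, 1080.473], [0.971, 0.202, -0.131, 82.94], [0.003, -0.554, -0.833, 993.524], [0.0, 0.0, 0.0, 1.0]]
```

View pics/top0.png

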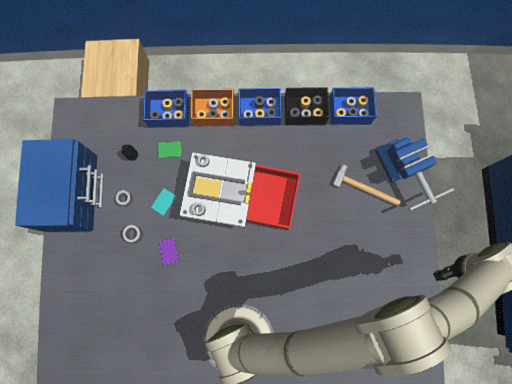

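View pics/scene0.png

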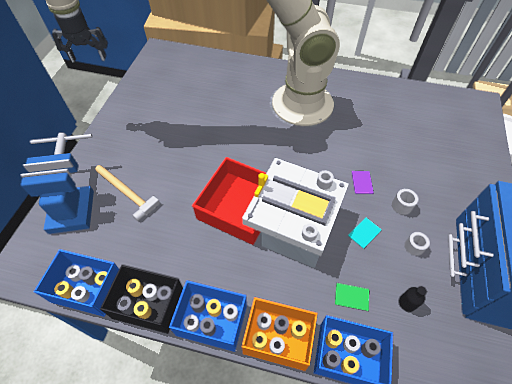

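Top view: the press table is at about (218,188), with the red bin at (272,196) and the yellow gate at (247,190). Candidates for the plate are the yellow/brass one in the lane (207,187), green (169,149), cyan (163,202), purple (168,251) and the grey leaf (233,190). I choose the brass one in the lane.

```bash
cat > h.py <<'E'
import numpy as np,cv2
def cloud(c,pose=None):
    d=c["depth"];h,w=d.shape
    v,u=np.mgrid[:h,:w]
    k=float(c["k1"])
    p=cv2.undistortPoints(np.stack([u,v],-1).reshape(-1,1,2).astype(np.float64),c["K"],np.array([k,0,0,0,0.]))
    p=p.reshape(h,w,2)
    P=np.dstack([p[...,0]*d,p[...,1]*d,d])
    T=c["pose"] if pose is None else pose
    return P@T[:3,:3].T+T[:3,3]
E
python3 - <<'E'
from h import *
for n in("top","scene"):
    c=dict(np.load(f"{n}0.npz"));W=cloud(c);f=c["frame"].astype(int);ok=c["depth"]>0
    reg=ok&(W[...,0]>300)&(W[...,0]<800)&(W[...,1]>-250)&(W[...,1]<300)
    z=W[...,2]
    hz,e=np.histogram(z[reg&(z>100)],bins=np.arange(100,220,2));print(n,[(int(a),int(b)) for a,b in zip(e,hz) if b>15])
    zt=e[np.argmax(hz)]+1
    m=reg&(abs(z-zt)<25)
    zz=np.median(z[m&(abs(z-zt)<4)])
    slab=(reg&(abs(z-zz)<8)).astype(np.uint8)
    _,l,st,_=cv2.connectedComponentsWithStats(slab);i=1+np.argmax(st[1:,4])
    pts=W[l==i][:,:2].astype(np.float32)
    print("ztop",zz,"rect",cv2.minAreaRect(pts))
    r,g,b=f[...,0],f[...,1],f[...,2]
    yel=m&(r>120)&(g>0.65*r)&(b<0.55*r)
    _,l,st,ce=cv2.connectedComponentsWithStats(yel.astype(np.uint8))
    for j in range(1,len(st)):
        if st[j,4]>8:
            q=W[l==j];print("yel",st[j,4],ce[j].round(),np.median(q,0).round(1),q.min(0).round(),q.max(0).round(),cv2.minAreaRect(q[:,:2].astype(np.float32)))
    hi=reg&(z>zz+22)&(z<zz+90)
    _,l,st,ce=cv2.connectedComponentsWithStats(hi.astype(np.uint8))
    for j in range(1,len(st)):
        if st[j,4]>8: q=W[l==j];print("hi",st[j,4],q.mean(0).round(1),q[:,2].max().round(1))
    red=ok&(r>130)&(g<60)&(b<60)&reg
    print("red",cv2.minAreaRect(W[red][:,:2].astype(np.float32)),np.percentile(z[red],[2,98]))
c=dict(np.load("top0.npz"))
c2=dict(np.load("scene0.npz"))
im=np.hstack([cv2.resize(c["frame"][140:240,170:310],None,fx=2.8,fy=2.8,interpolation=3),cv2.resize(c2["frame"][140:260,190:355],None,fx=2.4,fy=2.333,interpolation=3)])if 0 else cv2.resize(c["frame"][145:235,175:305],None,fx=6,fy=6,interpolation=3)
cv2.imwrite("pics/crop0.png",im[:,:,::-1])
E
```

```text
top [(126, 26), (128, 79), (130, 216), (132, 418), (134, 664), (136, 705), (138, 616), (140, 398), (142, 242), (144, 137), (146, 106), (148, 125), (150, 116), (152, 90), (154, 49), (156, 33), (160, 17), (162, 26), (164, 18), (166, 16), (168, 21), (170, 25)]
ztop 136.86895676281858 rect ((532.1140747070312, 61.563072204589844), (231.46145629882812, 232.02650451660156), 79.42865753173828)
yel 391 [207. 187.] [535.2  98.4 141.2] [502.  52. 132.] [570. 144. 150.] ((535.1831665039062, 99.27196502685547), (88.49813079833984, 56.4422721862793), 80.40454864501953)
yel 14 [249. 186.] [536.1 -49.1 155. ] [526. -53. 149.] [546. -46. 160.] ((535.8616333007812, -49.104393005371094), (6.976536273956299, 19.780099868774414), 89.21586608886719)
yel 27 [247. 198.] [491.3 -41.6 154.3] [477. -52. 127.] [511. -35. 160.] ((494.6107482910156, -41.81577682495117), (11.167193412780762, 36.60425567626953), 74.72012329101562)
hi 65 [629.6 111.2 164.3] 171.0
hi 30 [511.2 -45.8 190.4] 202.7
hi 97 [456.6 125.  171.1] 179.1
red ((509.7440490722656, -130.3032684326172), (160.9917449951172, 202.15965270996094), 77.
[... 637 characters left out ...]
43.] [500. -33. 155.] ((488.8253479003906, -35.33738327026367), (21.772180557250977, 5.767415523529053), 13.011040687561035)
yel 57 [259. 190.] [535.8 -46.2 152.8] [518. -53. 138.] [551. -34. 160.] ((533.184326171875, -45.73876953125), (12.495853424072266, 35.98554992675781), 72.74179077148438)
yel 583 [310. 204.] [538.2 101.8 140.4] [500.  54. 136.] [579. 148. 152.] ((540.264892578125, 100.07119750976562), (86.85907745361328, 67.73191833496094), 79.7077865600586)
hi 164 [460.3 127.5 168.2] 174.3
hi 69 [518.3 -41.8 182.6] 199.3
hi 130 [631.6 113.6 162.5] 165.9
red ((518.2552490234375, -113.39558410644531), (199.49009704589844, 204.52293395996094), 78.11083221435547) [ 8.68851797 88.55098898]
```

View pics/crop0.png

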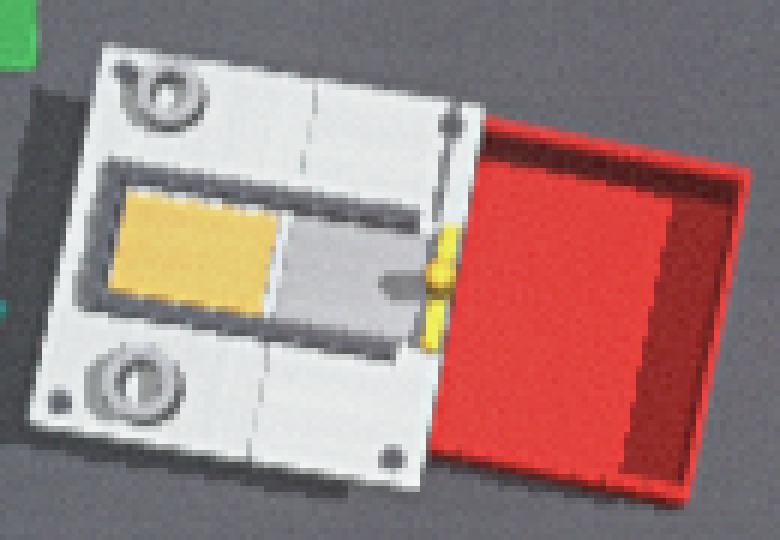

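The crop shows the brass plate in the lane at crop (195,255), with its back close to the back rail. The gate bar lies across the lane end at (440,290), with its post at (441,275). Estimates: table yaw about -10.5°, centre (532,62), top z about 136. Moving out now.

```bash
python3 -m pendant '[[[44.8,-52.1,-6,0,0,29.7,1],[44.8,-52.1,-6,0,0,29.7,1],[44.8,-52.1,-6,0,0,29.7,1],[44.8,-52.1,-6,0,0,29.7,1],[44.8,-52.1,-6,0,0,29.7,1],[44.8,-52.1,-6,0,0,29.7,1],[44.8,-52.1,-6,0,0,29.7,1],[44.8,-52.1,-6,0,0,29.7,1],[44.8,-52.1,-6,0,0,29.7,1],[44.8,-52.1,-6,0,0,29.7,1]]]'
```

```text
time: 0.93
eef_pos: [390.9, -296.2, 441.0]
ee_rot: [-180.0, 0.0, -10.5]
ft_force: [1.2, 0.2, -0.1]
grip_width: -0.0
finger_force: 0.0
```

```bash
python3 -m pendant '[[[4.8,-31,-2,0,0,0,1],[4.8,-31,-2,0,0,0,1],[4.8,-31,-2,0,0,0,1],[4.8,-31,-2,0,0,0,1],[4.8,-31,-2,0,0,0,1],[4.8,-31,-2,0,0,0,1],[4.8,-31,-2,0,0,0,1],[4.8,-31,-2,0,0,0,1],[4.8,-31,-2,0,0,0,1],[4.8,-31,-2,0,0,0,1]]]'
python3 - <<'E'
from station import arm
import cv2,numpy as np
from h import *
from scipy.spatial.transform import Rotation as R
s=arm.state();c=arm.camera("wrist")
T=np.eye(4);T[:3,:3]=R.from_euler("xyz",s["ee_rot"],degrees=True).as_matrix();T[:3,3]=s["eef_pos"]
c["pose"]=T@c["hand_eye"];np.savez("w1.npz",**c);cv2.imwrite("pics/w1.png",c["frame"][:,:,::-1])
print(s["eef_pos"],s["ee_rot"],np.round(c["pose"],3).tolist())
E
```

```text
time: 1.77
eef_pos: [494.3, -0.8, 460.6]
ee_rot: [180.0, 0.0, -10.3]
ft_force: [0.1, -0.5, -0.4]
grip_width: -0.001
finger_force: 0.0
[494.32372376  -0.82239072 460.6015066 ] [ 1.79992507e+02  3.55435591e-02 -1.02803829e+01] [[-0.177, -0.94, -0.293, 569.797], [-0.984, 0.169, 0.054, -14.478], [-0.001, 0.298, -0.955, 428.998], [0.0, 0.0, 0.0, 1.0]]
```

View pics/w1.png

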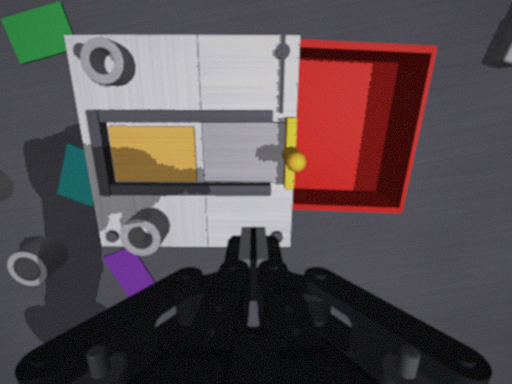

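Wrist view: brass plate at (153,155), leaf at (240,150), post top at (297,161), rails at rows 116 and 189, and the open edge near column 297.

```bash
python3 - <<'E'
from h import *
c=dict(np.load("w1.npz"));W=cloud(c);f=c["frame"].astype(int);r,g,b=f[...,0],f[...,1],f[...,2]
z=W[...,2];ok=c["depth"]>0
v,u=np.mgrid[:384,:512]
slab=ok&(u>205)&(u<275)&(v>60)&(v<105)|ok&(u>210)&(u<230)&(v>200)&(v<225)
A=W[slab];co,*_=np.linalg.lstsq(np.c_[A[:,:2],np.ones(len(A))],A[:,2],rcond=None);print("plane",co,"z@(532,62)",co@[532,62,1],"std",np.std(A@[-co[0],-co[1],1]))
H=z-(W[...,:2]@co[:2]+co[2])
top=ok&(abs(H)<12)&(u>60)&(u<305)&(v>25)&(v<255)
print("slab rect",cv2.minAreaRect(W[top][:,:2].astype(np.float32)))
rail=ok&(r<90)&(abs(H-14)<6)&(u>95)&(u<275)
def line(m):
    q=W[m];p=np.polyfit(q[:,1],q[:,0],1);return p,np.degrees(np.arctan(p[0])),q[:,:2].mean(0)
for n,m in(("railfar",rail&(v>105)&(v<125)&(u>115)),("railnear",rail&(v>180)&(v<200)&(u>115))): print(n,line(m),H[m].mean())
brass=ok&(r>130)&(b<0.55*r)&(g>.5*r)&(u<210)
print("brass",cv2.minAreaRect(W[brass][:,:2].astype(np.float32)),H[brass].mean())
yel=ok&(r>100)&(b<0.4*r)&(g>.5*r)&(u>270)
for lo,hi in((8,25),(45,80)):
    q=W[yel&(H>lo)&(H<hi)];print("yel",len(q),q.mean(0).round(1),cv2.minAreaRect(q[:,:2].astype(np.float32)))
# leaf height vs lane y
yaw=np.radians(-10.5);ex=np.array([np.cos(yaw),np.sin(yaw)]);ey=np.array([-np.sin(yaw),np.cos(yaw)])
L=W[...,:2]-[532,62.5];X=L@ex;Y=L@ey
leaf=ok&(abs(X)<22)&(Y<-8)&(Y>-98)&~yel
p=np.polyfit(Y[leaf],H[leaf],1);print("leaf H slope",p,"at -15,-115:",np.polyval(p,[-15,-115]))
for y in range(80,-110,-15):
    m=ok&(abs(X)<22)&(abs(Y-y)<7);print(y,H[m].mean().round(2),end=' ; ')
E
```

```text
plane [4.99755635e-05 9.11808574e-04 1.34967353e+02] z@(532,62) 135.05047236261035 std 0.7333786103125735
slab rect ((533.5362548828125, 63.35902404785156), (230.8714141845703, 230.92051696777344), 79.7899398803711)
railfar (array([1.92114278e-01, 5.60942991e+02]), np.float64(10.87484003534529), array([571.15363001,  53.14877707])) 13.944757934552772
railnear (array([1.76213382e-01, 4.84190928e+02]), np.float64(9.993687420035723), array([496.44754727,  69.55555063])) 13.468828322180437
brass ((539.044189453125, 100.2177734375), (89.05304718017578, 58.24969482421875), 78.94984436035156) 4.992016317865328
yel 480 [520.4 -43.5 152.9] ((515.794677734375, -42.86708068847656), (10.191272735595703, 71.2640609741211), 79.50617218017578)
yel 324 [516.4 -42.4 194.6] ((515.5125732421875, -43.00694274902344), (17.012699127197266, 16.939462661743164), 78.20658874511719)
leaf H slope [4.27706660e-03 2.03062559e+02] at -15,-115: [202.99840334 202.57069667]
80 6.97 ; 65 4.98 ; 50 5.08 ; 35 4.99 ; 20 4.98 ; 5 4.98 ; -10 177.03 ; -25 209.9 ; -40 186.93 ; -55 207.46 ; -70 203.13 ; -85 205.54 ; -100 179.71 ;
```

```bash
cat >> h.py <<'E'
yaw=np.radians(-10.3);ex=np.array([np.cos(yaw),np.sin(yaw)]);ey=np.array([-np.sin(yaw),np.cos(yaw)]);C=np.array([533.2,63.0])
tab=lambda p:np.array([(np.asarray(p)[:2]-C)@ex,(np.asarray(p)[:2]-C)@ey])
wor=lambda x,y:C+x*ex+y*ey
E
python3 - <<'E'
from h import *
c=dict(np.load("w1.npz"));W=cloud(c);H=W[...,2]-135.0-0.0009*(W[...,1]-62)
L=W[...,:2]-C;X=L@ex;Y=L@ey
m=(c["depth"]>0)&(abs(X)<24)&(H<12)&(H>-14)
for y in range(-10,-112,-10):
    k=m&(abs(Y-y)<5);print(y,k.sum(),H[k].mean().round(2),end=' ; ')
print()
for n,p in dict(post=(515.7,-43),plate=(539,100.2),tcp=(494.3,-.8),far=(571.2,53.1),near=(496.4,69.6)).items():print(n,tab(p).round(1))
print("wor",wor(-38,-108),wor(0,58))
E
```

```text
-10 447 1.38 ; -20 397 0.2 ; -30 398 0.4 ; -40 400 0.58 ; -50 397 0.79 ; -60 395 1.01 ; -70 417 1.16 ; -80 410 1.33 ; -90 400 1.59 ; -100 305 2.22 ; -110 0 nan ; 
post [   1.7 -107.4]
plate [-0.9 37.6]
tcp [-26.9 -69.7]
far [39.2 -2.9]
near [-37.4  -0.1]
wor [476.50172933 -36.46509992] [543.57052848 120.0653322 ]<stdin>:6: RuntimeWarning: Mean of empty slice.
  ret = ret.dtype.type(ret / rcount)
```

```bash
python3 -m pendant '[[[-0.9,3.8,0,0,0,0,1],[-0.9,3.8,4,0,0,0,1],[-0.9,3.8,8,0,0,0,1],[-0.9,3.8,11.6,0,0,0,1],[-0.9,3.8,11.6,0,0,0,1],[0,3.8,11.6,0,0,0,1],[0.4,3.8,11.6,0,0,0,1],[0.8,3.8,11.6,0,0,0,1],[1.2,3.8,11.6,0,0,0,1],[1.6,3.8,11.6,0,0,0,1]]]'
python3 - <<'E'
from station import arm
from h import *
s=arm.state();print(tab(s["eef_pos"]),s["ft_force"])
E
```

```text
time: 2.65
eef_pos: [503.3, -42.6, 346.4]
ee_rot: [-180.0, -0.1, -10.5]
ft_force: [-3.1, 0.1, 2.2]
grip_width: 0.001
finger_force: 1.4
[ -10.50878227 -109.23395784] [-3.10911234  0.07078409  2.23747772]
```

```bash
python3 -m pendant '[[[0.6,-0.1,0,0,0,0,1],[1.2,-0.1,0,0,0,0,1],[1.8,-0.1,0,0,0,0,1],[2.4,-0.1,0,0,0,0,1],[3.0,-0.1,0,0,0,0,1],[3.6,-0.1,0,0,0,0,1],[4.2,-0.1,0,0,0,0,1],[4.8,-0.1,0,0,0,0,1],[5.3,-0.1,0,0,0,0,1],[5.6,-0.1,0,0,0,0,1]]]'
python3 - <<'E'
from station import arm
from h import *
s=arm.state();print(tab(s["eef_pos"]),s["ft_force"])
E
```

```text
time: 3.48
eef_pos: [559.1, -51.5, 344.8]
ee_rot: [-180.0, -0.0, -10.5]
ft_force: [-3.4, 1.2, 2.4]
grip_width: -0.005
finger_force: 1.3
[  45.91248969 -108.04069548] [-3.42086564  1.22566484  2.41941229]
```

Expected stop near tip x ≈ 55; creep.

```bash
python3 -m pendant '[[[0.2,0,0,0,0,0,1],[0.4,0,0,0,0,0,1],[0.6,0,0,0,0,0,1],[0.7,0,0,0,0,0,1],[0.8,0,0,0,0,0,1],[0.8,0,0,0,0,0,1]]]'; python3 -m pendant '[[[0.1,0,0,0,0,0,1],[0.1,0,0,0,0,0,1]]]'; python3 -m pendant '[[[0.1,0,0,0,0,0,1],[0.1,0,0,0,0,0,1]]]'
```

```text
time: 3.98
eef_pos: [566.2, -52.9, 344.9]
ee_rot: [-180.0, -0.0, -10.5]
ft_force: [-0.5, 1.7, 0.8]
grip_width: 0.001
finger_force: 0.8
time: 4.15
eef_pos: [567.2, -53.0, 344.9]
ee_rot: [-180.0, -0.0, -10.5]
ft_force: [-1.5, 2.1, 0.1]
grip_width: 0.001
finger_force: 1.0
time: 4.32
eef_pos: [567.6, -53.1, 344.8]
ee_rot: [180.0, 0.1, -10.4]
ft_force: [-4.3, 3.2, 2.4]
grip_width: -0.002
finger_force: 2.5
```

```bash
for i in 1 2; do python3 -m pendant '[[[0.1,0,0,0,0,0,1],[0.1,0,0,0,0,0,1]]]'; done
```

```text
time: 4.48
eef_pos: [568.0, -53.2, 344.8]
ee_rot: [180.0, 0.2, -10.4]
ft_force: [-8.0, 3.6, 6.1]
grip_width: 0.001
finger_force: 4.0
time: 4.65
eef_pos: [568.3, -53.2, 344.7]
ee_rot: [180.0, 0.3, -10.4]
ft_force: [-10.5, 4.8, 7.3]
grip_width: 0.003
finger_force: 5.6
```

```bash
python3 -m pendant '[[[-1.5,0,0,0,0,0,1],[-4,0,-2,0,0,0,1],[-5.8,-4,-2,0,0,0,1],[-5.8,-8,-2,0,0,0,1],[-5.8,-12,-2,0,0,0,1],[-5.8,-16,-2,0,0,0,1],[-5.8,-17,-2,0,0,0,1],[-5.8,-17,0.5,0,0,0,1],[-5.8,-17,0.5,0,0,0,1],[-5.8,-17,0.5,0,0,0,1]]]'
python3 - <<'E'
from station import arm
from h import *
s=arm.state();print(tab(s["eef_pos"]),s["ft_force"])
c=arm.camera("wrist");cv2.imwrite("pics/w2.png",c["frame"][:,:,::-1])
E
```

```text
time: 5.48
eef_pos: [543.9, 123.5, 339.3]
ee_rot: [179.9, 0.1, -10.5]
ft_force: [-0.1, -0.8, -0.6]
grip_width: -0.001
finger_force: 0.0
[-0.33580216 61.46745944] [-0.103904   -0.82971769 -0.57338432]
```

View pics/w2.png

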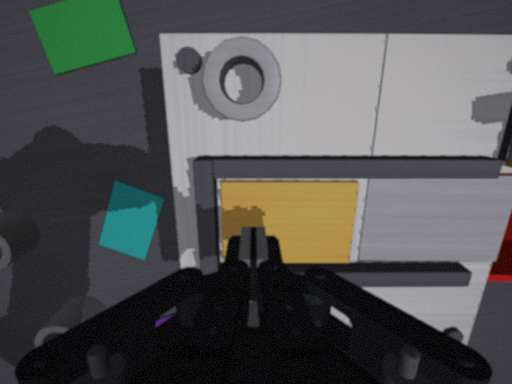

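The fingertip at (253,235) is above the rear half of the brass plate, the gate is clear and the far bushing is untouched. Descending.

```bash
python3 -m pendant '[[[0,0,1.2,0,0,0,1],[0,0,2.0,0,0,0,1],[0,0,2.3,0,0,0,1],[0,0,2.4,0,0,0,1],[0,0,2.4,0,0,0,1]]]';  python3 -m pendant '[[[0,0,0.1,0,0,0,1],[0,0,0.1,0,0,0,1]]]';python3 -m pendant '[[[0,0,0.1,0,0,0,1],[0,0,0.1,0,0,0,1]]]'
```

```text
time: 5.95
eef_pos: [544.0, 123.7, 316.1]
ee_rot: [180.0, 0.0, -10.5]
ft_force: [-0.4, 0.3, 0.4]
grip_width: 0.0
finger_force: 0.0
time: 6.12
eef_pos: [544.0, 123.9, 315.2]
ee_rot: [-180.0, -0.0, -10.5]
ft_force: [-0.9, 0.4, -0.2]
grip_width: -0.001
finger_force: 0.0
time: 6.28
eef_pos: [544.0, 124.0, 314.3]
ee_rot: [-180.0, -0.0, -10.5]
ft_force: [0.0, -1.0, 4.0]
grip_width: -0.002
finger_force: 1.5
```

```bash
python3 -m pendant '[[[0,0,0.05,0,0,0,1],[0,0,0.05,0,0,0,1]]]';  python3 -m pendant '[[[0,0,0.05,0,0,0,1],[0,0,0.05,0,0,0,1]]]'
```

```text
time: 6.45
eef_pos: [544.0, 124.1, 314.2]
ee_rot: [-180.0, -0.0, -10.5]
ft_force: [-2.0, 0.0, 8.3]
grip_width: 0.001
finger_force: 4.7
time: 6.62
eef_pos: [544.0, 124.0, 314.2]
ee_rot: [-180.0, -0.1, -10.5]
ft_force: [-3.6, -0.6, 15.6]
grip_width: 0.001
finger_force: 7.5
```

```bash
python3 -m pendant '[[[0,0,-0.04,0,0,0,1],[0,0.2,-0.04,0,0,0,1],[0,0.4,-0.04,0,0,0,1],[0,0.6,-0.04,0,0,0,1],[0,0.8,-0.04,0,0,0,1],[0,1.0,-0.04,0,0,0,1]]]'
```

```text
time: 7.12
eef_pos: [542.8, 115.3, 314.2]
ee_rot: [-179.9, -0.1, -10.4]
ft_force: [0.9, 3.3, 6.0]
grip_width: 0.001
finger_force: 3.2
```

```bash
cat > pl.py <<'E'
from station import arm
from h import *
from scipy.spatial.transform import Rotation as R
def look():
    s=arm.state();c=arm.camera("wrist")
    T=np.eye(4);T[:3,:3]=R.from_euler("xyz",s["ee_rot"],degrees=True).as_matrix();T[:3,3]=s["eef_pos"]
    W=cloud(c,T@c["hand_eye"]);f=c["frame"].astype(int);r,g,b=f[...,0],f[...,1],f[...,2]
    L=W[...,:2]-C;X=L@ex;Y=L@ey;H=W[...,2]-135
    m=(c["depth"]>0)&(r>60)&(b<.5*r)&(g>.5*r)&(abs(X)<35)&(H<16)&(H>-12)
    print("tip",tab(s["eef_pos"]).round(1),"F",s["ft_force"].round(1),"z",s["eef_pos"][2].round(1))
    if m.sum()>20: print("brass Y",np.percentile(Y[m],[.5,99.5]).round(1),"X",np.percentile(X[m],[1,99]).round(1),m.sum(),"slope H/Y",np.polyfit(Y[m],H[m],1).round(4))
    return c,m
if __name__=="__main__": look()
E
python3 -m pendant '[[[0,0.1,0.04,0,0,0,1],[0,0.2,0.04,0,0,0,1],[0,0.4,0.04,0,0,0,1],[0,0.6,0.04,0,0,0,1],[0,0.8,0.04,0,0,0,1],[0,1.0,0.04,0,0,0,1]]]'; python3 pl.py
```

```text
time: 7.62
eef_pos: [541.3, 105.9, 314.2]
ee_rot: [-179.8, -0.2, -10.4]
ft_force: [0.6, 4.7, 9.9]
grip_width: -0.0
finger_force: 4.7
tip [ 0.3 43.6] F [0.6 4.7 9.9] z 314.2
brass Y [-23.8  63.7] X [-23.9  29.9] 9721 slope H/Y [-8.000e-04  5.022e+00]
```

The plate follows. Continuing.

```bash
python3 -m pendant '[[[0,0.2,0,0,0,0,1],[0,0.4,0,0,0,0,1],[0,0.6,0,0,0,0,1],[0,0.8,0,0,0,0,1],[0,1.0,0,0,0,0,1],[0,1.2,0,0,0,0,1]]]'
```

```text
time: 8.17
eef_pos: [539.2, 94.1, 314.3]
ee_rot: [-179.8, -0.2, -10.4]
ft_force: [0.9, 5.7, 10.0]
grip_width: 0.003
finger_force: 5.0
```

```bash
python3 -m pendant '[[[0,0.2,0,0,0,0,1],[0,0.4,0,0,0,0,1],[0,0.6,0,0,0,0,1],[0,0.8,0,0,0,0,1],[0,1.0,0,0,0,0,1]]]'
```

```text
time: 8.58
eef_pos: [537.4, 84.3, 314.3]
ee_rot: [-179.8, -0.2, -10.4]
ft_force: [1.5, 5.8, 10.9]
grip_width: -0.002
finger_force: 5.2
```

```bash
python3 -m pendant '[[[0,0.2,0,0,0,0,1],[0,0.4,0,0,0,0,1],[0,0.6,-0.01,0,0,0,1],[0,0.8,-0.01,0,0,0,1],[0,1.0,-0.01,0,0,0,1]]]'
```

```text
time: 9.0
eef_pos: [535.6, 74.3, 314.4]
ee_rot: [-179.8, -0.2, -10.4]
ft_force: [0.7, 5.0, 9.6]
grip_width: 0.002
finger_force: 5.1
```

```bash
python3 -m pendant '[[[0,0.2,0,0,0,0,1],[0,0.4,-0.01,0,0,0,1],[0,0.6,-0.01,0,0,0,1],[0,0.8,-0.01,0,0,0,1],[0,1.0,-0.01,0,0,0,1]]]'; python3 pl.py
```

```text
time: 9.42
eef_pos: [533.7, 64.5, 314.4]
ee_rot: [-179.8, -0.2, -10.4]
ft_force: [0.4, 4.6, 9.7]
grip_width: 0.003
finger_force: 4.9
tip [0.3 1.5] F [0.4 4.6 9.7] z 314.4
brass Y [-65.9  21.7] X [-23.7  29.9] 9746 slope H/Y [-0.0106  5.1763]
```

```bash
python3 -m pendant '[[[0,0.2,0,0,0,0,1],[0,0.4,-0.01,0,0,0,1],[0,0.6,-0.01,0,0,0,1],[0,0.8,-0.01,0,0,0,1],[0,1.0,-0.01,0,0,0,1]]]'
```

```text
time: 9.88
eef_pos: [531.9, 54.6, 314.5]
ee_rot: [-179.8, -0.2, -10.4]
ft_force: [0.4, 4.2, 10.3]
grip_width: 0.001
finger_force: 4.8
```

```bash
python3 -m pendant '[[[0,0.2,0,0,0,0,1],[0,0.4,-0.01,0,0,0,1],[0,0.6,-0.01,0,0,0,1],[0,0.8,-0.01,0,0,0,1],[0,1.0,-0.01,0,0,0,1]]]'
```

```text
time: 10.3
eef_pos: [530.1, 44.7, 314.5]
ee_rot: [-179.8, -0.2, -10.4]
ft_force: [-0.2, 5.5, 9.1]
grip_width: 0.003
finger_force: 4.7
```

```bash
python3 -m pendant '[[[0,0.2,0,0,0,0,1],[0,0.4,-0.01,0,0,0,1],[0,0.6,-0.01,0,0,0,1],[0,0.8,-0.01,0,0,0,1],[0,1.0,-0.015,0,0,0,1]]]'
```

```text
time: 10.72
eef_pos: [528.2, 34.7, 314.6]
ee_rot: [-179.9, -0.2, -10.4]
ft_force: [0.7, 5.2, 8.2]
grip_width: 0.0
finger_force: 4.1
```

```bash
python3 -m pendant '[[[0,0.2,0,0,0,0,1],[0,0.4,0,0,0,0,1],[0,0.6,0,0,0,0,1],[0,0.8,0,0,0,0,1],[0,1.0,0,0,0,0,1]]]'; python3 pl.py
```

```text
time: 11.13
eef_pos: [526.4, 25.0, 314.7]
ee_rot: [-179.8, -0.2, -10.4]
ft_force: [1.5, 4.4, 9.8]
grip_width: -0.002
finger_force: 5.0
tip [  0.1 -38.6] F [1.5 4.4 9.8] z 314.7
brass Y [-105.9  -18.4] X [-23.4  29.8] 9804 slope H/Y [-0.0198  4.6308]
```

```bash
python3 -m pendant '[[[0,0.2,-0.01,0,0,0,1],[0,0.4,-0.01,0,0,0,1],[0,0.6,-0.01,0,0,0,1],[0,0.8,-0.01,0,0,0,1],[0,1.0,-0.01,0,0,0,1]]]'
```

```text
time: 11.6
eef_pos: [524.7, 15.3, 314.8]
ee_rot: [-179.8, -0.2, -10.4]
ft_force: [1.3, 5.6, 10.1]
grip_width: 0.001
finger_force: 5.4
```

```bash
python3 -m pendant '[[[0,0.2,0,0,0,0,1],[0,0.4,-0.01,0,0,0,1],[0,0.6,-0.01,0,0,0,1],[0,0.8,-0.02,0,0,0,1],[0,1.0,-0.02,0,0,0,1]]]'
```

```text
time: 12.02
eef_pos: [522.9, 5.4, 315.0]
ee_rot: [-179.8, -0.2, -10.4]
ft_force: [1.8, 6.5, 10.7]
grip_width: 0.003
finger_force: 5.5
```

```bash
python3 -m pendant '[[[0,0.2,0,0,0,0,1],[0,0.4,-0.01,0,0,0,1],[0,0.6,-0.01,0,0,0,1],[0,0.8,-0.02,0,0,0,1],[0,1.0,-0.02,0,0,0,1]]]'; python3 pl.py
```

```text
time: 12.43
eef_pos: [521.1, -4.4, 315.2]
ee_rot: [-179.9, -0.2, -10.4]
ft_force: [1.4, 5.5, 10.3]
grip_width: 0.003
finger_force: 5.6
tip [  0.2 -68.5] F [ 1.4  5.5 10.3] z 315.2
brass Y [-136.4  -48.3] X [-23.4  29.9] 9923 slope H/Y [-0.0188  4.7365]
```

```bash
python3 -m pendant '[[[0,0.2,0,0,0,0,1],[0,0.4,-0.01,0,0,0,1],[0,0.6,-0.01,0,0,0,1],[0,0.8,-0.02,0,0,0,1],[0,1.0,-0.02,0,0,0,1]]]'
```

```text
time: 12.9
eef_pos: [519.3, -14.3, 315.4]
ee_rot: [-179.9, -0.2, -10.4]
ft_force: [0.5, 6.7, 12.5]
grip_width: 0.002
finger_force: 5.7
```

```bash
python3 -m pendant '[[[0,0.2,-0.01,0,0,0,1],[0,0.4,-0.02,0,0,0,1],[0,0.6,-0.03,0,0,0,1],[0,0.8,-0.03,0,0,0,1],[0,1.0,-0.03,0,0,0,1]]]'
```

```text
time: 13.32
eef_pos: [517.4, -24.2, 315.6]
ee_rot: [-179.9, -0.2, -10.4]
ft_force: [1.0, 5.1, 10.7]
grip_width: 0.002
finger_force: 5.3
```

```bash
python3 -m pendant '[[[0,0.2,-0.01,0,0,0,1],[0,0.4,-0.02,0,0,0,1],[0,0.6,-0.02,0,0,0,1],[0,0.8,-0.02,0,0,0,1],[0,1.0,-0.03,0,0,0,1]]]'; python3 pl.py
```

```text
time: 13.73
eef_pos: [515.6, -34.1, 315.9]
ee_rot: [-179.9, -0.2, -10.4]
ft_force: [1.6, 4.3, 9.2]
grip_width: -0.0
finger_force: 4.4
tip [  0.  -98.7] F [1.6 4.3 9.2] z 315.9
brass Y [-166.7  -78.6] X [-23.7  29.7] 9948 slope H/Y [-0.0185  4.7822]
```

```bash
python3 -m pendant '[[[0,0.2,0,0,0,0,1],[0,0.4,-0.01,0,0,0,1],[0,0.5,-0.01,0,0,0,1],[0,0.5,-0.01,0,0,0,1]]]'; python3 -m pendant '[[[0,0.5,-3,0,0,0,1],[0,-1,-6,0,0,0,1],[0,-1,-6,0,0,0,1],[0,-1,-6,0,0,0,1],[0,-1,-6,0,0,0,1],[0,-1,-6,0,0,0,1],[0,-1,-6,0,0,0,1]]]'
python3 - <<'E'
from pl import *
c,m=look();cv2.imwrite("pics/w3.png",c["frame"][:,:,::-1])
E
```

```text
time: 14.12
eef_pos: [514.6, -39.3, 316.0]
ee_rot: [-179.9, -0.2, -10.4]
ft_force: [0.3, 4.6, 9.6]
grip_width: 0.002
finger_force: 4.9
time: 14.7
eef_pos: [515.1, -30.6, 373.9]
ee_rot: [180.0, 0.1, -10.5]
ft_force: [0.9, 0.4, 0.1]
grip_width: 0.003
finger_force: 0.0
tip [ -1.1 -95.3] F [0.9 0.4 0.1] z 373.9
```

View pics/w3.png

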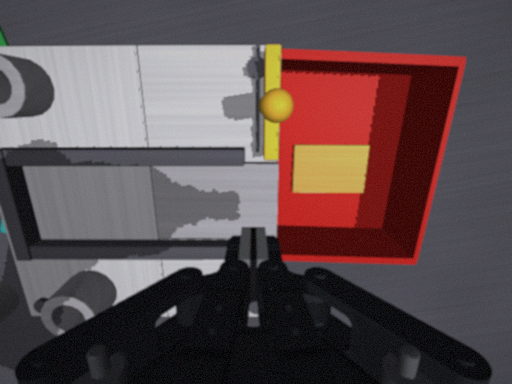

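The brass plate lies in the red bin at (330,168), the lane is empty and the gate is open with its post at (277,105). Now I go round the +x side of the post and shut the gate.

```bash
python3 -m pendant '[[[0,0,-3,0,0,0,1],[4,1.25,-3,0,0,0,1],[8,1.25,-3,0,0,0,1],[11.8,1.25,-3,0,0,0,1],[11.8,1.25,-3,0,0,0,1],[11.8,1.25,0.5,0,0,0,1],[11.8,1.25,2.9,0,0,0,1],[11.8,1.25,2.9,0,0,0,1]]]';python3 -m pendant '[[[-0.8,0,0,0,0,0,1],[-1.4,0,0,0,0,0,1],[-2.0,0,0,0,0,0,1],[-2.6,0,0,0,0,0,1],[-3.2,0,0,0,0,0,1],[-3.2,0,0,0,0,0,1]]]';python3 pl.py
```

```text
time: 15.42
eef_pos: [627.7, -64.1, 340.5]
ee_rot: [179.9, 0.5, -10.5]
ft_force: [-0.7, -0.9, 0.1]
grip_width: 0.002
finger_force: 0.0
time: 15.92
eef_pos: [596.8, -58.1, 347.1]
ee_rot: [-180.0, -0.1, -10.5]
ft_force: [0.3, -0.2, -0.2]
grip_width: -0.006
finger_force: 0.0
tip [  84.2 -107.8] F [ 0.3 -0.2 -0.2] z 347.1
```

```bash
python3 -m pendant '[[[-0.6,0,0,0,0,0,1],[-1.2,0,0,0,0,0,1],[-1.8,0,0,0,0,0,1],[-2.4,0,0,0,0,0,1],[-3.0,0,0,0,0,0,1],[-3.4,0,0,0,0,0,1]]]';python3 pl.py
```

```text
time: 16.47
eef_pos: [563.4, -51.9, 345.9]
ee_rot: [180.0, 0.0, -10.5]
ft_force: [2.2, -0.3, 2.2]
grip_width: 0.003
finger_force: 1.4
tip [  50.3 -107.7] F [ 2.2 -0.3  2.2] z 345.9
```

Pushing; shut should come with the tip near x ≈ 20.

```bash
python3 -m pendant '[[[-0.6,0,0,0,0,0,1],[-1.2,0,0,0,0,0,1],[-1.8,0,0,0,0,0,1],[-2.3,0,0,0,0,0,1],[-2.6,0,0,0,0,0,1],[-2.8,0,0,0,0,0,1]]]';python3 -m pendant '[[[-0.1,0,0,0,0,0,1],[-0.1,0,0,0,0,0,1]]]'; python3 -m pendant '[[[-0.1,0,0,0,0,0,1],[-0.1,0,0,0,0,0,1]]]'; python3 pl.py
```

```text
time: 17.02
eef_pos: [536.1, -46.9, 345.8]
ee_rot: [180.0, 0.0, -10.5]
ft_force: [2.3, 0.3, -0.2]
grip_width: 0.005
finger_force: 1.3
time: 17.18
eef_pos: [535.4, -46.8, 345.7]
ee_rot: [180.0, 0.0, -10.5]
ft_force: [0.7, -0.1, 0.7]
grip_width: 0.001
finger_force: 0.4
time: 17.35
eef_pos: [534.7, -46.6, 345.8]
ee_rot: [180.0, 0.0, -10.5]
ft_force: [1.7, -0.6, 0.3]
grip_width: -0.003
finger_force: 0.9
tip [  21.1 -107.6] F [ 1.7 -0.6  0.3] z 345.8
```

```bash
python3 -m pendant '[[[-0.1,0,0,0,0,0,1],[-0.1,0,0,0,0,0,1]]]';python3 -m pendant '[[[-0.1,0,0,0,0,0,1],[-0.1,0,0,0,0,0,1]]]'; python3 -m pendant '[[[-0.1,0,0,0,0,0,1],[-0.1,0,0,0,0,0,1]]]'; python3 pl.py
```

```text
time: 17.57
eef_pos: [533.7, -46.5, 345.8]
ee_rot: [180.0, 0.0, -10.5]
ft_force: [1.5, -0.6, -1.0]
grip_width: 0.0
finger_force: 1.1
time: 17.73
eef_pos: [532.7, -46.3, 345.8]
ee_rot: [180.0, 0.0, -10.5]
ft_force: [1.9, -1.0, -1.1]
grip_width: -0.001
finger_force: 1.2
time: 17.9
eef_pos: [532.3, -46.2, 345.9]
ee_rot: [-180.0, -0.1, -10.5]
ft_force: [5.2, -0.6, -4.7]
grip_width: -0.001
finger_force: 2.8
tip [  18.7 -107.6] F [ 5.2 -0.6 -4.7] z 345.9
```

```bash
python3 -m pendant '[[[-0.1,0,0,0,0,0,1],[-0.1,0,0,0,0,0,1]]]';python3 -m pendant '[[[-0.05,0,0,0,0,0,1],[-0.05,0,0,0,0,0,1]]]'
```

```text
time: 18.12
eef_pos: [532.0, -46.2, 346.0]
ee_rot: [-180.0, -0.2, -10.5]
ft_force: [7.9, -0.7, -5.9]
grip_width: 0.001
finger_force: 4.2
time: 18.28
eef_pos: [531.8, -46.2, 346.0]
ee_rot: [-180.0, -0.2, -10.5]
ft_force: [9.2, -2.3, -6.5]
grip_width: -0.001
finger_force: 4.8
```

At the hard stop. Backing off, lifting away and checking.

```bash
python3 -m pendant '[[[1.5,0,0,0,0,0,1],[2.5,0,0,0,0,0,1],[2.5,0,-4,0,0,0,1],[2.5,0,-8,0,0,0,1],[0,0,-12,0,0,0,1],[-4,0,-14,0,0,0,1],[-6,-3,-14,0,0,0,1],[-6,-4,-14,0,0,0,1],[-6,-4,-14,0,0,0,1],[-6,-4,-14,0,0,0,1]]]'
python3 - <<'E'
from pl import *
s=arm.state();c,m=look();cv2.imwrite("pics/w4.png",c["frame"][:,:,::-1])
T=np.eye(4);T[:3,:3]=R.from_euler("xyz",s["ee_rot"],degrees=True).as_matrix();T[:3,3]=s["eef_pos"]
W=cloud(c,T@c["hand_eye"]);f=c["frame"].astype(int);H=W[...,2]-135
k=(H>45)&(H<75)&(f[...,0]>90)&(f[...,2]<.45*f[...,0]);q=W[k].mean(0);print("post",k.sum(),tab(q))
E
```

```text
time: 19.12
eef_pos: [478.6, 4.8, 485.8]
ee_rot: [180.0, 0.0, -10.4]
ft_force: [0.4, -0.6, 0.3]
grip_width: -0.004
finger_force: 0.0
tip [-43.4 -67. ] F [ 0.4 -0.6  0.3] z 485.8
post 291 [   0.82516402 -106.31404693]
```

View pics/w4.png

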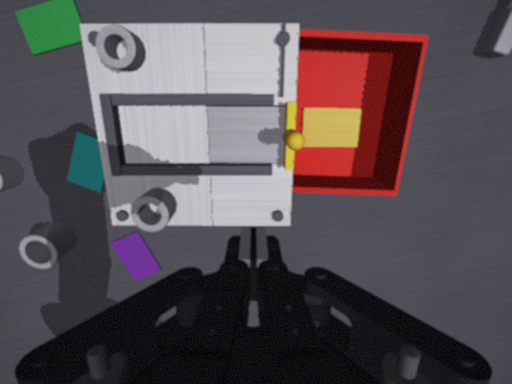

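The gate is shut across the lane at (291,136), the plate is in the bin at (331,127), and the bushings are unmoved. Handing in.

```bash
python3 -c "
from station import arm
print(arm.sign_off())"
```

```text
the job is handed in; nothing more can be done
None
```

The gate was opened to its stop, the brass plate slid over the edge into the red bin, and the gate pushed shut to its stop; measured forces stayed below about 16 N, the bushings on the table look unmoved in the last picture, and the job was handed in at about 19 s.

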